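# Unpin a push slicer, draw its pusher back and pin it open

### The job

The hand-push slicer was put away shut, with its pusher pinned up against the blades. Pull the lock pin up out of its hole, draw the pusher back from the blades until the pin's second hole comes into line, and push the pin fully home there, so that the pusher is locked open for loading. Feel for the hole with a light touch, never force the pin against the bed, and leave the things round the slicer where they stand.

Things in the scene. Friction and masses are not known exactly. Their poses are not given: they have to be found in the camera images.
- slicer: Bench slicer for onions and gherkins, fixed: aluminium base 362 x 136 mm, blade frame 150 mm high at one end, end block 77 mm high at the other, two guide rods 100 mm apart between them. Origin: centre of its underside. Its x axis runs along the rods to the blades (frame at x = +152 mm, end block at -167), z up. The pusher is drawn back along -x.
- feed_bed: Flat bed 60 mm wide along the slicer's middle, top 43 mm above the worktop, same frame as the slicer. First hole at slicer x = +5 mm. Farther back a screwed-on steel index plate, 98 x 38 x 3 mm, has the second hole. Both 12 mm wide, at y = 0. The plate is set to suit the work and is not measured: its hole lines up anywhere from 74 to 114 mm of pusher travel. Beside it the pin lands on the plate.
- pusher (a joint): Travel of the pusher along the rods in m: 0 = shut against the blades, grows as it is drawn back, stop at 0.130. About 3 N of friction; stays where it is left. It carries a white ribbed push head 128 mm high and behind it a bow handle (black bar across the slicer, top 140 mm high, 58 mm in front of the boss).
- boss_top (a point): Centre of the pin bore in the top of the pusher's boss, 77 mm above the worktop, at slicer x = +5 mm minus the travel. The boss is 36 x 36 mm and 28 mm high, behind the bow handle; its vertical bore is 11 mm wide. Two spring balls in the bore, 14 mm below its top, hold the pin.
- lock_pin: Loose steel pin in the boss, 60 g: shank 10 mm thick, 48 mm long, nose tapered to 8 mm; above it a collar 16 mm thick, 13 mm high, and a black fluted knob 26 mm thick, 30 mm high. Origin on its axis at the shoulder (collar's underside), z up to the knob. Home: shoulder on the boss top, a groove caught by the spring balls. About 12 N frees it upwards; then it rubs with 1 to 2 N and stays up.
- pin_knob (a point): Middle of the pin's knob, 28 mm above the shoulder: where to grip it (round, any yaw).
- pin_tip (a point): Nose of the pin, 48 mm below the shoulder, 29 mm above the worktop when home. It clears the first hole when the pin is lifted 14 mm and the index plate when lifted 17 mm; up to 28 mm the bore still guides the pin, and the pusher can be drawn along by it. Resting on the plate beside the hole the pin stands 17 mm above home. Over the last 3 mm home the balls draw it down.
- catch_pot: Small steel pot, 67 mm wide, 52 mm high, standing off the blade end of the slicer; origin under its centre. Bystander.
- jar: Screw-top jar, 69 mm wide, 110 mm high, standing behind the slicer; origin under its centre. Bystander.
- tub_a: Lidded sauce tub, 73 mm wide, 37 mm high, off the end-block end of the slicer; origin under its centre. Bystander.
- tub_b: A second lidded sauce tub like it, beside the first; origin under its centre. Bystander.
Not all that is in view belongs to the job. There is more than one size of the lock_pin; the one meant has the size given above.

How it is judged (in metres and radians):
On the way, in this order (a step that is already met when the one before it is completed fails the run):
1. the pin is pulled up clear of the first hole (z of pin_tip in the frame of slicer above 0.044 m and value of joint pusher below 0.05 m), for 0.1 s.
2. the pusher is drawn back towards the second hole, the pin clear above the bed (value of joint pusher above 0.06 m and z of pin_tip in the frame of slicer above 0.044 m), for 0.1 s.
At the end, for the whole second after the job is handed in: The pusher stands drawn back at the second hole (70 to 118 mm of travel), and the pin is home through the boss and the index plate: tip no more than 31 mm above the worktop (2 mm from home), shoulder within 3 mm of the boss top's centre, upright, everything at rest (value of joint pusher between 0.07 and 0.118 m and z of pin_tip in the frame of slicer below 0.031 m and distance between lock_pin and boss_top below 0.003 m and angle between lock_pin's own z axis and vertical below 0.1 rad and linear speed of lock_pin below 0.01 m/s and velocity of joint pusher between -0.005 and 0.005 m/s); the robot touches nothing.
It fails at once if the pin is forced against the bed or the index plate with more than 40 N (contact force between lock_pin and feed_bed above 40 N).
It fails at once if the pot, the jar or a tub is shifted by more than 20 mm (distance of any of catch_pot, jar, tub_a, tub_b from where it was at the start of the episode above 0.02 m).
It also fails if it takes over 72 s, if anything falls off the work surface, if the arm or the gripper's body presses on something with over 40 N, if the wrist force passes 120 N, or if a joint passes its speed limit or range.

### The arm

A 7-joint arm with a two-finger parallel gripper is mounted at the origin on a cart in front of the work surface, level with it; the furniture and walls round the work are solid. World frame = base frame: x ahead of the robot, y to its left, z up, the work surface at z = 0. Lengths are in mm, angles in rad, forces in N, time in s.
With the tool pointing down it reaches from about 400 to 875 mm from the base axis. Payload 19.3 kg.
Tool frame: the origin (TCP) lies midway between the tips of the shut fingers; the grasp point (between the pads) lies hold_point_z behind it (hold_point_z is the distance from the TCP to the grasp point, in mm); y points along the fingers, z is the direction in which the jaws open and shut, and the axes are right-handed (so a half turn about y gives the same grasp; the last joint's range is limited). The gripper opens to 85 mm and grips with 20 to 120 N. Pads are 22 mm wide; open, the fingers measure 114 mm over their backs; the gripper's body (76 mm by 85 mm) begins 54 mm behind the grasp point. The pads swing forward as they close: fully open they stand 13 mm farther back than shut.
Start: joints at [1.068, 0.521, -0.036, 1.599, 0.021, 1.021, -0.113], TCP at [262.106, -567.376, 231.291] pointing down, gripper open.
Joint ranges: [-2.91, 2.91], [-0.3, 2.13], [-1.5, 1.42], [0.17, 2.43], [-1.26, 4.41], [0.16, 1.93], [-2.52, 2.52]. Speed limits (rad/s): [1.89, 1.89, 2.39, 2.39, 3.01, 3.01, 3.01].

### API

Orientations are given as a unit quaternion [w, x, y, z].
In Python, from plant import get_obs, grab_frame, hand_in, hold_point_z gives the robot as it stands.
- The arm moves only by the tool play_rows, never from a script. Its argument "targets" is a list that holds one entry, the list of rows, each a list of 5 numbers: the shift along the tool's x, y, z in cm, then the turn about the tool's y in degrees, then the opening, from 0 (shut) to 1 (fully open). In form: [[[x, y, z, spin, jaw], ...]]. A call has exactly 8 rows; each row shifts and turns the pose as measured when the row begins, along the tool's axes as they then stand; what a row does not reach is not made up. A row lasts 1/12 s, in which the tool goes at most 41.7 mm and 7.16 degrees, less where a joint would pass 70% of its speed; a pose out of reach is approached as far as the arm can. A call is refused whole if a number of a shift passes 4.17 or a number of a turn 7.16, either way. A call with a gripper value outside its range is refused whole. The fingers move at their own pace and stop on an object; the grip force is fixed at half the most. Time passes only in rows, so rows that do not move let the fingers close, or fill a call up. It gives the time, the measured TCP pose, the force and the opening at its end, in the units of the state.
- get_obs(): the state, without advancing time (a new reading comes with each control period).
- grab_frame(name): name is "scene" or "top"; returns a dict with "frame" (480x640x3 uint8, red, green, blue), "intrinsics" (3x3 intrinsics, pixels), "cam_to_world" (4x4, takes a point from camera to world coordinates). Camera axes: x right, y down, z forward; pixel columns grow to the right and rows downward; lengths in mm; the calibration is good to about 2 mm. A picture is of the moment at which its call begins. There is no depth.
- hand_in(): hands the job in, once; it reports no verdict.
The state is a dict: "t": time; "joints": joint angles; "dq": joint speeds; "tau": joint torques, N m; "tcp_pos": TCP position; "orientation": TCP orientation; "ft_force": force on the tool from outside, world axes, zero at the start; "torque": the same for the moment, N m; "gripper_width": finger opening in mm.
Only numpy, scipy, OpenCV 4.12 (cv2) and the standard library are available. Lean on these libraries where they do the work, as an engineer would, in place of code of your own. Each camera call takes 0.05 s, during which the arm holds its last target.

## Working session

There is one attempt and no reset: what is moved stays moved. The work goes in short steps, Python scripts to look and compute and a tool call to move; the robot and the scene stay as the last step left them, time stands still between calls to the robot, and variables do not carry over. Pictures are saved under pics/ and viewed, and the job is handed in when it is done.

Besides the shell and the picture viewer there is one more tool, called after "Emit:" by a JSON object that holds its "name" and its "arguments", one argument or row to a line. play_rows: Moves the arm, as the interface text tells. Its arguments: {"type":"object","properties":{"targets":{"type":"array","items":{"type":"array","items":{"type":"array","items":{"type":"number"}}}}},"required":["targets"]}

```bash
ls; mkdir -p pics; python3 - <<'E'
from plant import *
import cv2,numpy as np
o=get_obs()
for k,v in o.items(): print(k,np.round(v,3))
try: print(hold_point_z)
except Exception as e: print(e)
for n in("scene","top"):
    f=grab_frame(n); cv2.imwrite(f"pics/{n}0.png",f["frame"][:,:,::-1]); print(f["intrinsics"],np.round(f["cam_to_world"],3))
E
```

```text
pics
t 0.0
joints [ 1.068  0.522 -0.036  1.6    0.021  1.021 -0.113]
dq [-0.    -0.     0.    -0.002  0.    -0.001  0.   ]
tau [-0.0000e+00 -9.2711e+01  1.9790e+00 -3.6993e+01  1.8000e-02  8.0000e-03
 -0.0000e+00]
tcp_pos [ 261.932 -567.091  230.735]
orientation [ 0.152 -0.152  0.691 -0.69 ]
ft_force [ 0.254 -1.268 -0.087]
torque [-0.031 -0.002 -0.009]
gripper_width 85.505
18.700000000000003
[[548.27717759   0.         327.65266046]
 [  0.         548.27717759 250.09021528]
 [  0.           0.           1.        ]] [[-8.96000e-01 -2.57000e-01  3.63000e-01  8.27270e+01]
 [-4.44000e-01  4.81000e-01 -7.56000e-01  9.33606e+02]
 [ 1.90000e-02 -8.38000e-01 -5.45000e-01  7.18681e+02]
 [ 0.00000e+00  0.00000e+00  0.00000e+00  1.00000e+00]]
[[453.02553736   0.         317.44802898]
 [  0.         453.02553736 238.43096922]
 [  0.           0.           1.        ]] [[-2.30000e-02 -9.82000e-01  1.86000e-01  3.16374e+02]
 [-1.00000e+00  1.90000e-02 -1.90000e-02  5.91330e+01]
 [ 1.50000e-02 -1.87000e-01 -9.82000e-01  9.98861e+02]
 [ 0.00000e+00  0.00000e+00  0.00000e+00  1.00000e+00]]
```

View pics/scene0.png

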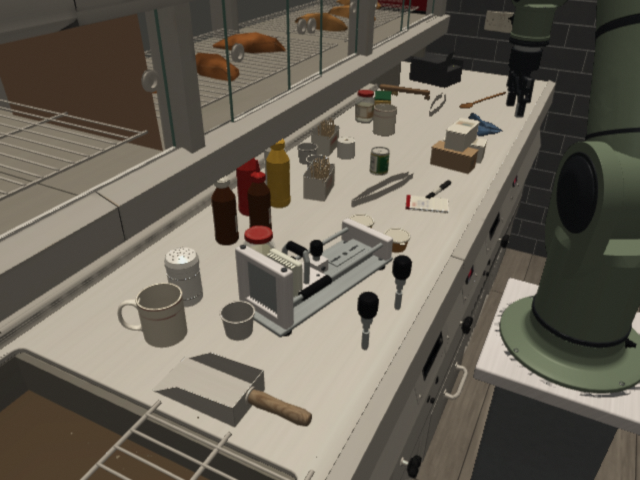

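View pics/top0.png

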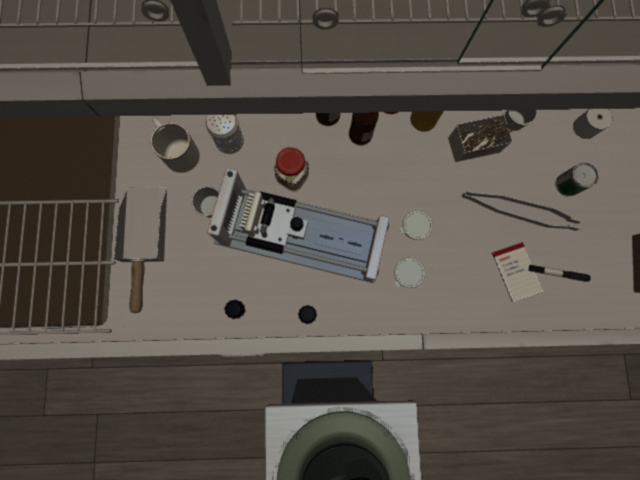

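The pin sits in the boss: knob at about (297,224) in the top view and (316,247) in the scene view. The two loose pins in front are decoys. I'll enlarge both views.

```bash
python3 - <<'E'
import cv2
a=cv2.imread("pics/top0.png")[160:290,195:445]; cv2.imwrite("pics/t0z.png",cv2.resize(a,None,fx=3.2,fy=3.2,interpolation=cv2.INTER_CUBIC))
a=cv2.imread("pics/scene0.png")[210:340,225:425]; cv2.imwrite("pics/s0z.png",cv2.resize(a,None,fx=4,fy=4,interpolation=cv2.INTER_CUBIC))
E
```

```text
(no output)
```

View pics/t0z.png

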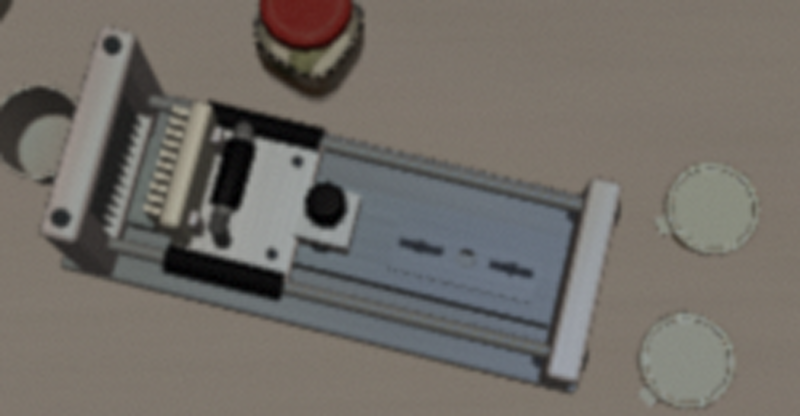

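View pics/s0z.png

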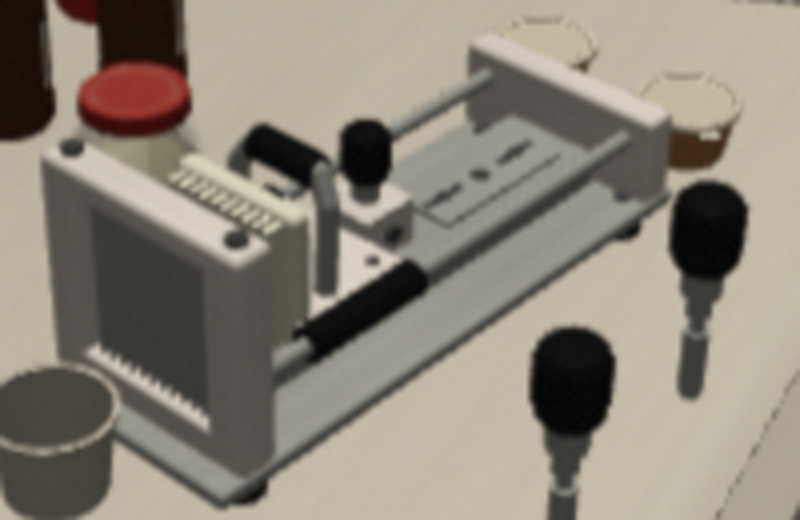

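Second hole is visible: top px ≈(340.5,240), scene px ≈(345,253.5). Now measure.

```bash
cat > h.py <<'E'
from plant import *
import cv2,numpy as np
from scipy.spatial.transform import Rotation as R
def ray(f,u,v):
    T=f["cam_to_world"]; d=T[:3,:3]@np.linalg.solve(f["intrinsics"],[u,v,1.]); return T[:3,3],d
def onz(f,u,v,z):
    c,d=ray(f,u,v); return c+d*(z-c[2])/d[2]
def tri(a,b):
    A=[];B=[]
    S=np.zeros((3,3));t=np.zeros(3)
    for c,d in(a,b):
        d=d/np.linalg.norm(d);P=np.eye(3)-np.outer(d,d);S+=P;t+=P@c
    return np.linalg.solve(S,t)
def rot(): 
    w,x,y,z=get_obs()["orientation"]; return R.from_quat([x,y,z,w]).as_matrix()
E
python3 - <<'E'
from h import *
ft=grab_frame("top"); fs=grab_frame("scene")
T=lambda u,v:(195+(u+.5)/3.2-.5,160+(v+.5)/3.2-.5)
S=lambda u,v:(225+(u+.5)/4-.5,210+(v+.5)/4-.5)
p=lambda n,x:print(n,np.round(x,1))
s1=onz(ft,*T(112,45),150);s2=onz(ft,*T(61,217),150);p("frame",[s1,s2]);
c=[onz(ft,*T(*q),77) for q in((600,182),(618,186),(578,378),(548,372))];p("end",c)
fm=(s1+s2)/2; em=np.mean(c,0); ax=fm-em; ax[2]=0; p("len319?",np.linalg.norm(ax)); ax/=np.linalg.norm(ax); p("yawdeg",np.degrees(np.arctan2(ax[1],ax[0])))
d=s2-s1;p("yaw from frame",np.degrees(np.arctan2(d[1],d[0])))
p("hole top",onz(ft,*T(466,257),46));p("hole scene",onz(fs,*S(480,174),46))
k=onz(ft,*T(325,203),120);p("knob top",k)
p("knob tri",tri(ray(ft,*T(325,204)),ray(fs,*S(366,130))))
o=em+167*ax; p("origin",o)
for n,q in(("hole",onz(ft,*T(466,257),46)),("holeS",onz(fs,*S(480,174),46)),("knob",k)):
    r=q-o; p(n+" sl",[r@ax, ax[0]*r[1]-ax[1]*r[0]])
# fs screws
p("scene screws",[onz(fs,*S(72,147),150),onz(fs,*S(236,240),150)])
print(np.round(rot(),3))
E
```

```text
frame [[609.3 211.4 150. ]
 [502.4 240.3 150. ]]
end [[ 535.1  -95.3   77. ]
 [ 532.2 -107.    77. ]
 [ 407.   -74.9   77. ]
 [ 411.2  -55.9   77. ]]
len319? 320.5
yawdeg 74.7
yaw from frame 164.9
hole top [492.6  -8.1  46. ]
hole scene [492.2  -6.1  46. ]
knob top [514.7  83.6 120. ]
knob tri [516.1  84.2 117.6]
origin [515.4  77.8  77. ]
hole sl [-88.9  -0.7]
holeS sl [-87.    0.2]
knob sl [5.4 2.2]
scene screws [[611.3 209.8 150. ]
 [503.2 240.  150. ]]
[[-0.908 -0.     0.419]
 [-0.419  0.001 -0.908]
 [ 0.    -1.    -0.001]]
```

Consistent: slicer yaw ≈74.8°, knob at ≈(515.5,83.3) and second hole at ≈(492.5,-7), which gives a travel of ≈93-94 mm (within 74..114). Jaw will go across the slicer, clear of the bow. First the turn.

Emit:
{"name": "play_rows", "arguments": {
  "targets": [
    [[0,0,0,-6.25,1],[0,0,0,-6.25,1],[0,0,0,-6.25,1],[0,0,0,-6.25,1],[0,0,0,-6.25,1],[0,0,0,-6.25,1],[0,0,0,-6.25,1],[0,0,0,-6.25,1]]
  ]
}}

```text
t: 0.87
tcp_pos: [262.0, -566.3, 229.6]
orientation: [0.44, -0.44, 0.555, -0.553]
ft_force: [-0.7, 0.5, 0.2]
gripper_width: 85.6
```

```bash
cat > go.py <<'E'
from h import *
import sys
def go(tgt,yaw=-15.2):
    o=get_obs();M=rot();d=np.array(tgt)-o["tcp_pos"]
    a=np.degrees(np.arctan2(M[1,2],M[0,2]))
    print("t",round(o["t"],2),"tcp",np.round(o["tcp_pos"],1),"F",np.round(o["ft_force"],1),"w",round(o["gripper_width"],1),"jaw yaw",round(a,1),"tilt",np.round(M[2],3))
    print("shift cm tool",np.round(M.T@d/10,2),"spin",round(-(yaw-a),1))
if __name__=="__main__": go([float(x) for x in sys.argv[1:4]])
E
python3 go.py 515.5 83.3 200
```

```text
t 0.87 tcp [ 262.  -566.3  229.6] F [-0.7  0.5  0.2] w 85.6 jaw yaw -13.1 tilt [-0.002 -1.    -0.003]
shift cm tool [-69.02   3.08   9.94] spin 2.1
```

Emit:
{"name": "play_rows", "arguments": {
  "targets": [
    [[-3.9,0,0.56,0.3,1],[-3.9,0,0.56,0.3,1],[-3.9,0,0.56,0.3,1],[-3.9,0,0.56,0.3,1],[-3.9,0,0.56,0.3,1],[-3.9,0,0.56,0.3,1],[-3.9,0,0.56,0,1],[-3.9,0,0.56,0,1]]
  ]
}}

```text
t: 1.53
tcp_pos: [377.5, -269.3, 227.5]
orientation: [0.429, -0.431, 0.563, -0.56]
ft_force: [1.4, -0.4, -0.1]
gripper_width: 85.0
```

```bash
python3 go.py 515.5 83.3 220
```

```text
t 1.53 tcp [ 377.5 -269.3  227.5] F [ 1.4 -0.4 -0.1] w 85.0 jaw yaw -15.1 tilt [-0.    -1.    -0.005]
shift cm tool [-37.64   0.74   4.12] spin 0.1
```

Emit:
{"name": "play_rows", "arguments": {
  "targets": [
    [[-3.9,0,0.43,0,1],[-3.9,0,0.43,0,1],[-3.9,0,0.43,0,1],[-3.9,0,0.43,0,1],[-3.9,0,0.43,0,1],[-3.9,0,0.43,0,1],[-3.9,0,0.43,0,1],[-3.9,0,0.43,0,1]]
  ]
}}

```text
t: 2.2
tcp_pos: [494.5, 37.8, 228.5]
orientation: [0.428, -0.43, 0.562, -0.562]
ft_force: [0.4, -0.9, 0.4]
gripper_width: 85.4
```

```bash
python3 go.py 515.5 83.3 220
```

```text
t 2.2 tcp [494.5  37.8 228.5] F [ 0.4 -0.9  0.4] w 85.4 jaw yaw -15.3 tilt [ 0.001 -1.    -0.002]
shift cm tool [-4.94  0.84  0.83] spin -0.1
```

Emit:
{"name": "play_rows", "arguments": {
  "targets": [
    [[-2,0,0.3,0,1],[-1.5,0,0.3,0,1],[-1,0,0.2,0,1],[-0.5,0.5,0,0,1],[0,1,0,0,1],[0,1,0,0,1],[0,1,0,0,1],[0,0,0,0,1]]
  ]
}}

```text
t: 2.87
tcp_pos: [516.1, 92.6, 189.0]
orientation: [0.431, -0.432, 0.561, -0.56]
ft_force: [-0.2, -0.0, -1.1]
gripper_width: 85.2
```

```bash
python3 go.py 515.5 83.3 86; python3 - <<'E'
from h import *
for n in("scene","top"):
    f=grab_frame(n)["frame"][:,:,::-1]
    a=f[170:320,225:425] if n=="scene" else f[130:280,220:420]
    cv2.imwrite(f"pics/{n}1.png",cv2.resize(a,None,fx=3.5,fy=3.5,interpolation=cv2.INTER_CUBIC))
E
```

```text
t 2.87 tcp [516.1  92.6 189. ] F [-0.2 -0.  -1.1] w 85.2 jaw yaw -14.8 tilt [-0.    -1.    -0.003]
shift cm tool [ 0.92 10.3   0.21] spin 0.4
```

View pics/scene1.png

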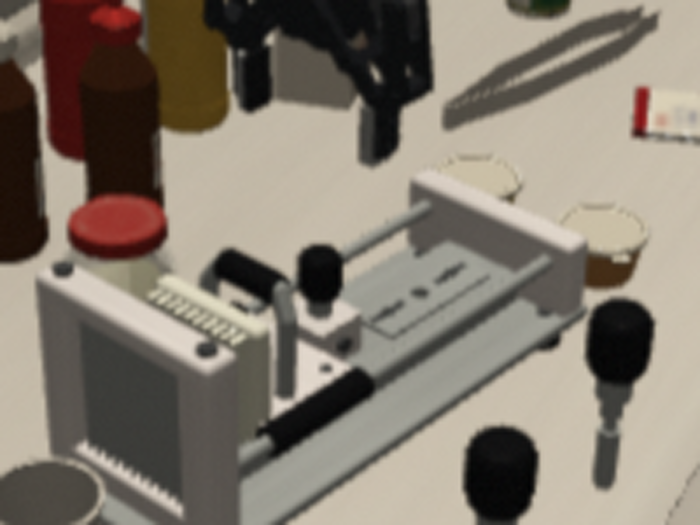

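View pics/top1.png

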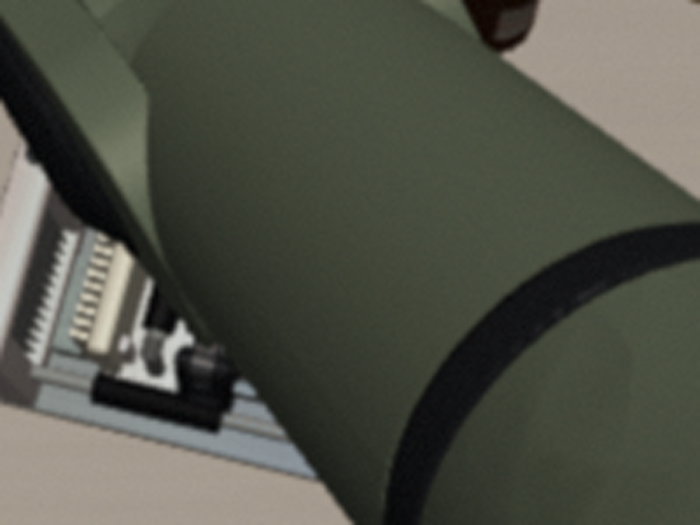

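The scene view shows the open fingers at zoom (250,80) and (375,130), straddling the knob at (318,275). The arm blocks the top view. I'll correct sideways and descend.

Emit:
{"name": "play_rows", "arguments": {
  "targets": [
    [[0.6,0,0.15,0.4,1],[0.3,0,0.1,0,1],[0,1,0,0,1],[0,1.5,0,0,1],[0,1.5,0,0,1],[0,1.5,0,0,1],[0,1,0,0,1],[0,0,0,0,1]]
  ]
}}

```text
t: 3.63
tcp_pos: [518.4, 79.9, 123.3]
orientation: [-0.429, 0.426, -0.562, 0.564]
ft_force: [0.1, 0.4, 0.4]
gripper_width: 85.3
```

```bash
python3 go.py 515.5 83.3 86
```

```text
t 3.63 tcp [518.4  79.9 123.3] F [0.1 0.4 0.4] w 85.3 jaw yaw -15.5 tilt [-0.003 -1.     0.004]
shift cm tool [-0.24  3.73 -0.38] spin -0.3
```

Emit:
{"name": "play_rows", "arguments": {
  "targets": [
    [[-0.2,0,-0.3,0,1],[0,1,0,0,1],[0,1,0,0,1],[0,0.9,0,0,1],[0,0.6,0,0,1],[0,0.3,0,0,1],[0,0,0,0,1],[0,0,0,0,1]]
  ]
}}

```text
t: 4.3
tcp_pos: [516.5, 83.2, 82.3]
orientation: [-0.43, 0.426, -0.562, 0.564]
ft_force: [0.2, -0.7, 0.6]
gripper_width: 85.1
```

```bash
python3 go.py 515.5 83.3 86;python3 - <<'E'
from h import *
for n in("scene",):
    f=grab_frame(n)["frame"][:,:,::-1]
    a=f[190:320,245:405] if n=="scene" else f[130:280,220:420]
    cv2.imwrite(f"pics/{n}2.png",cv2.resize(a,None,fx=4,fy=4,interpolation=cv2.INTER_CUBIC))
E
```

```text
t 4.3 tcp [516.5  83.2  82.3] F [ 0.2 -0.7  0.6] w 85.1 jaw yaw -15.5 tilt [-0.003 -1.     0.005]
shift cm tool [ 0.02 -0.37 -0.1 ] spin -0.3
```

View pics/scene2.png

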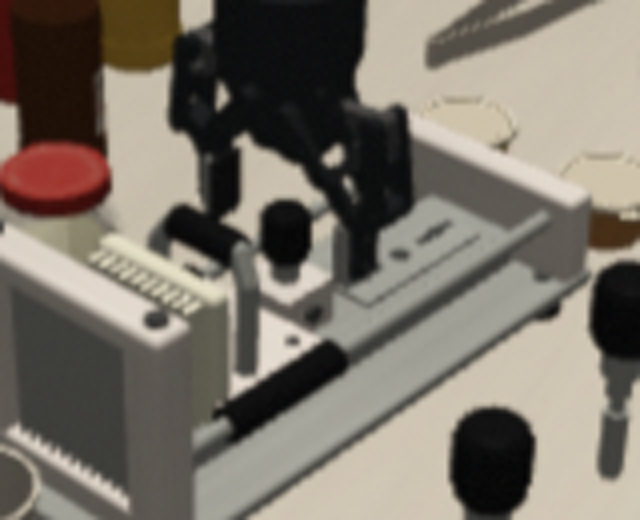

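The fingers stand either side of the knob (zoom 285,235), with midpoint near (288,240), so it is centred. I'll raise about 4 mm and close.

Emit:
{"name": "play_rows", "arguments": {
  "targets": [
    [[0,-0.3,-0.1,0,1],[0,0,0,0,0.6],[0,0,0,0,0.4],[0,0,0,0,0.3],[0,0,0,0,0.2],[0,0,0,0,0.1],[0,0,0,0,0],[0,0,0,0,0]]
  ]
}}

```text
t: 5.02
tcp_pos: [516.3, 83.5, 87.4]
orientation: [-0.43, 0.425, -0.562, 0.564]
ft_force: [-1.8, 0.2, -0.4]
gripper_width: 24.9
```

```bash
python3 go.py 515.5 83.3 86
```

```text
t 5.02 tcp [516.3  83.5  87.4] F [-1.8  0.2 -0.4] w 24.9 jaw yaw -15.6 tilt [-0.004 -1.     0.007]
shift cm tool [ 0.04  0.14 -0.07] spin -0.4
```

Gripped (24.9 mm, small side force). Lift about 20 mm gently.

Emit:
{"name": "play_rows", "arguments": {
  "targets": [
    [[0,-0.2,0,0,0],[0,-0.3,0,0,0],[0,-0.3,0,0,0],[0,-0.3,0,0,0],[0,-0.3,0,0,0],[0,-0.2,0,0,0],[0,0,0,0,0],[0,0,0,0,0]]
  ]
}}

```text
t: 5.68
tcp_pos: [516.1, 83.2, 105.1]
orientation: [-0.43, 0.425, -0.562, 0.564]
ft_force: [-0.3, -0.0, -1.3]
gripper_width: 24.6
```

```bash
python3 go.py 516.3 83.5 108
```

```text
t 5.68 tcp [516.1  83.2 105.1] F [-0.3 -0.  -1.3] w 24.6 jaw yaw -15.6 tilt [-0.004 -1.     0.007]
shift cm tool [-0.04 -0.29  0.01] spin -0.4
```

Emit:
{"name": "play_rows", "arguments": {
  "targets": [
    [[0,-0.3,0,0,0],[0,0,0,0,0],[0,0,0,0,0],[0,0,0,0,0],[0,0,0,0,0],[0,0,0,0,0],[0,0,0,0,0],[0,0,0,0,0]]
  ]
}}

```text
t: 6.35
tcp_pos: [516.0, 83.2, 108.2]
orientation: [-0.43, 0.425, -0.562, 0.564]
ft_force: [0.2, -0.6, 0.2]
gripper_width: 24.5
```

```bash
python3 go.py 493.5 -3.5 108;python3 - <<'E'
from h import *
for n in("scene",):
    f=grab_frame(n)["frame"][:,:,::-1]
    a=f[190:320,245:405] if n=="scene" else f[130:280,220:420]
    cv2.imwrite(f"pics/{n}3.png",cv2.resize(a,None,fx=4,fy=4,interpolation=cv2.INTER_CUBIC))
E
```

```text
t 6.35 tcp [516.   83.2 108.2] F [ 0.2 -0.6  0.2] w 24.5 jaw yaw -15.6 tilt [-0.004 -1.     0.007]
shift cm tool [ 8.95 -0.01  0.16] spin -0.4
```

View pics/scene3.png

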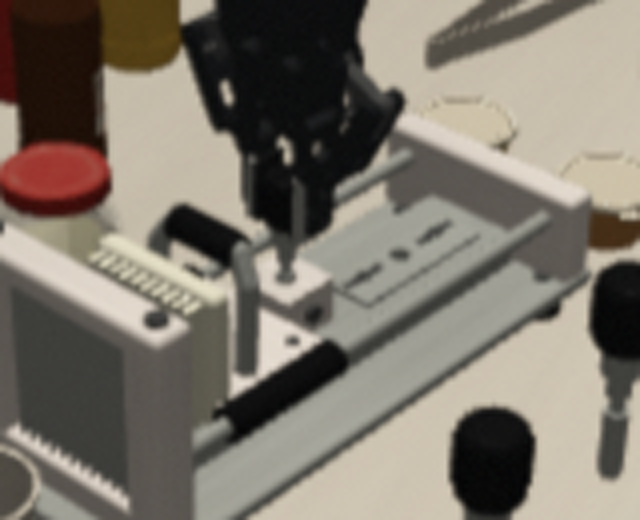

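The pin stands about 20 mm up with its shank visible above the boss at (287,265). Draw back.

Emit:
{"name": "play_rows", "arguments": {
  "targets": [
    [[0.3,0,0,0,0],[0.6,0,0,0,0],[0.8,0,0,0,0],[0.8,0,0,0,0],[0.8,0,0,0,0],[0.6,0,0,0,0],[0.3,0,0,0,0],[0,0,0,0,0]]
  ]
}}

```text
t: 7.07
tcp_pos: [503.9, 39.3, 108.3]
orientation: [-0.431, 0.424, -0.562, 0.564]
ft_force: [0.3, 2.6, -0.1]
gripper_width: 24.5
```

```bash
python3 go.py 491.7 -7 108
```

```text
t 7.07 tcp [503.9  39.3 108.3] F [ 0.3  2.6 -0.1] w 24.5 jaw yaw -15.6 tilt [-0.006 -1.     0.008]
shift cm tool [ 4.79 -0.    0.06] spin -0.4
```

Emit:
{"name": "play_rows", "arguments": {
  "targets": [
    [[0.4,0,0,0,0],[0.7,0,0,0,0],[0.8,0,0,0,0],[0.8,0,0,0,0],[0.6,0,0,0,0],[0.4,0,0,0,0],[0.1,0,0,0,0],[0,0,0,0,0]]
  ]
}}

```text
t: 7.73
tcp_pos: [492.8, -1.5, 108.2]
orientation: [-0.431, 0.424, -0.562, 0.564]
ft_force: [1.2, 2.3, 0.0]
gripper_width: 24.6
```

```bash
python3 go.py 491.7 -7 108;python3 - <<'E'
from h import *
for n in("scene","top"):
    f=grab_frame(n)["frame"][:,:,::-1]
    a=f[190:320,245:405] if n=="scene" else f[130:280,220:420]
    cv2.imwrite(f"pics/{n}4.png",cv2.resize(a,None,fx=4,fy=4,interpolation=cv2.INTER_CUBIC))
E
```

```text
t 7.73 tcp [492.8  -1.5 108.2] F [1.2 2.3 0. ] w 24.6 jaw yaw -15.6 tilt [-0.007 -1.     0.009]
shift cm tool [0.56 0.01 0.04] spin -0.4
```

View pics/scene4.png

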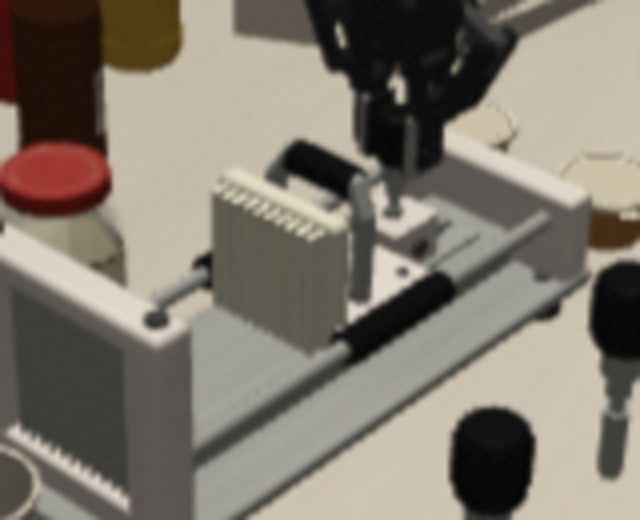

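Travel now ≈88 mm. Go on to the estimated 93 mm, then feel down lightly.

Emit:
{"name": "play_rows", "arguments": {
  "targets": [
    [[0.25,0,0,0,0],[0.2,0,0,0,0],[0.05,0,0,0,0],[0,0,0,0,0],[0,0.1,0,0,0],[0,0.1,0,0,0],[0,0.1,0,0,0],[0,0,0,0,0]]
  ]
}}

```text
t: 8.5
tcp_pos: [491.7, -5.3, 104.8]
orientation: [-0.432, 0.424, -0.562, 0.564]
ft_force: [0.8, 2.4, -0.2]
gripper_width: 24.7
```

```bash
python3 go.py 491.7 -7 104
```

```text
t 8.5 tcp [491.7  -5.3 104.8] F [ 0.8  2.4 -0.2] w 24.7 jaw yaw -15.5 tilt [-0.007 -1.     0.009]
shift cm tool [0.16 0.08 0.05] spin -0.3
```

Emit:
{"name": "play_rows", "arguments": {
  "targets": [
    [[0.1,0,0,0,0],[0,0,0,0,0],[0,0.07,0,0,0],[0,0,0,0,0],[0,0.07,0,0,0],[0,0,0,0,0],[0,0.07,0,0,0],[0,0,0,0,0]]
  ]
}}

```text
t: 9.17
tcp_pos: [491.3, -6.6, 102.6]
orientation: [-0.432, 0.424, -0.562, 0.564]
ft_force: [1.8, 1.7, -2.4]
gripper_width: 24.4
```

```bash
python3 go.py 491.7 -7 104
```

```text
t 9.17 tcp [491.3  -6.6 102.6] F [ 1.8  1.7 -2.4] w 24.4 jaw yaw -15.5 tilt [-0.006 -1.     0.009]
shift cm tool [ 0.03 -0.14  0.05] spin -0.3
```

TCP z 102.6 is 1.8 mm below plate level (104.4) with almost no upward force, so the pin is probably entering the hole. Continue gently.

Emit:
{"name": "play_rows", "arguments": {
  "targets": [
    [[0,0.07,0,0,0],[0,0,0,0,0],[0,0.07,0,0,0],[0,0,0,0,0],[0,0.07,0,0,0],[0,0,0,0,0],[0,0.07,0,0,0],[0,0,0,0,0]]
  ]
}}

```text
t: 9.83
tcp_pos: [491.3, -6.8, 99.4]
orientation: [-0.432, 0.425, -0.562, 0.564]
ft_force: [1.2, 0.8, -2.5]
gripper_width: 24.4
```

```bash
python3 go.py 491.7 -7 104
```

```text
t 9.83 tcp [491.3  -6.8  99.4] F [ 1.2  0.8 -2.5] w 24.4 jaw yaw -15.5 tilt [-0.006 -1.     0.009]
shift cm tool [ 0.01 -0.46  0.05] spin -0.3
```

Emit:
{"name": "play_rows", "arguments": {
  "targets": [
    [[0,0.12,0,0,0],[0,0.1,0,0,0],[0,0.1,0,0,0],[0,0.1,0,0,0],[0,0.1,0,0,0],[0,0.1,0,0,0],[0,0,0,0,0],[0,0,0,0,0]]
  ]
}}

```text
t: 10.5
tcp_pos: [491.3, -6.9, 92.4]
orientation: [-0.432, 0.425, -0.562, 0.564]
ft_force: [1.0, 0.5, 0.9]
gripper_width: 24.8
```

```bash
python3 go.py 491.7 -7 88
```

```text
t 10.5 tcp [491.3  -6.9  92.4] F [1.  0.5 0.9] w 24.8 jaw yaw -15.5 tilt [-0.006 -1.     0.008]
shift cm tool [-0.    0.44  0.04] spin -0.3
```

Emit:
{"name": "play_rows", "arguments": {
  "targets": [
    [[0,0.1,0,0,0],[0,0.1,0,0,0],[0,0.1,0,0,0],[0,0.1,0,0,0],[0,0.1,0,0,0],[0,0.05,0,0,0],[0,0,0,0,0],[0,0,0,0,0]]
  ]
}}

```text
t: 11.17
tcp_pos: [491.3, -6.9, 87.4]
orientation: [-0.431, 0.425, -0.561, 0.564]
ft_force: [1.3, 1.6, -1.7]
gripper_width: 24.5
```

```bash
python3 go.py 491.7 -7 87.4;python3 - <<'E'
from h import *
for n in("scene","top"):
    f=grab_frame(n)["frame"][:,:,::-1]
    a=f[190:320,245:405] if n=="scene" else f[130:280,220:420]
    cv2.imwrite(f"pics/{n}5.png",cv2.resize(a,None,fx=4,fy=4,interpolation=cv2.INTER_CUBIC))
E
```

```text
t 11.17 tcp [491.3  -6.9  87.4] F [ 1.3  1.6 -1.7] w 24.5 jaw yaw -15.5 tilt [-0.005 -1.     0.009]
shift cm tool [-0.    0.    0.04] spin -0.3
```

View pics/scene5.png

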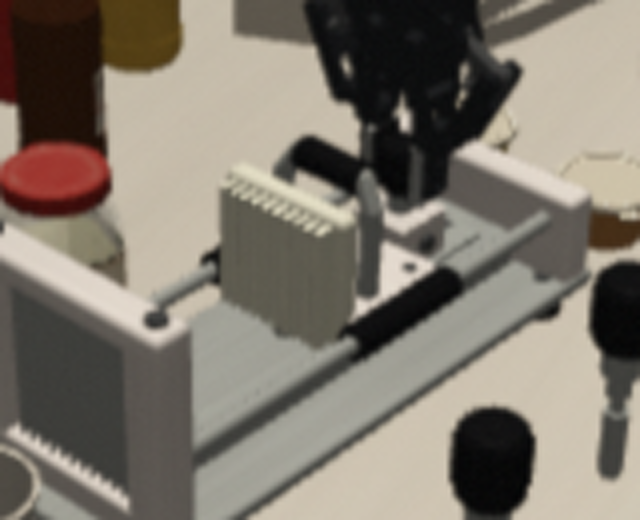

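TCP is back at exactly the home height of 87.4, with the collar at the boss top (zoom 405,205). A light press will confirm the shoulder is seated.

Emit:
{"name": "play_rows", "arguments": {
  "targets": [
    [[0,0.08,0,0,0],[0,0.08,0,0,0],[0,0.08,0,0,0],[0,0.08,0,0,0],[0,0,0,0,0],[0,0,0,0,0],[0,0,0,0,0],[0,0,0,0,0]]
  ]
}}

```text
t: 11.93
tcp_pos: [491.3, -6.9, 87.3]
orientation: [-0.431, 0.425, -0.561, 0.565]
ft_force: [-0.8, 0.6, 5.3]
gripper_width: 24.9
```

```bash
python3 go.py 491.7 -7 87.4
```

```text
t 11.93 tcp [491.3  -6.9  87.3] F [-0.8  0.6  5.3] w 24.9 jaw yaw -15.5 tilt [-0.003 -1.     0.011]
shift cm tool [ 0.   -0.01  0.04] spin -0.3
```

Seated on the shoulder: no further descent, 5 N up. Open.

Emit:
{"name": "play_rows", "arguments": {
  "targets": [
    [[0,0,0,0,0.2],[0,0,0,0,0.5],[0,0,0,0,0.8],[0,0,0,0,1],[0,0,0,0,1],[0,0,0,0,1],[0,0,0,0,1],[0,0,0,0,1]]
  ]
}}

```text
t: 12.6
tcp_pos: [490.9, -7.5, 86.6]
orientation: [-0.43, 0.425, -0.561, 0.565]
ft_force: [0.2, 0.1, -0.4]
gripper_width: 85.2
```

Emit:
{"name": "play_rows", "arguments": {
  "targets": [
    [[0,-0.5,0,0,1],[0,-1,0,0,1],[0,-2,0,0,1],[0,-2.5,0,0,1],[0,-2.5,0,0,1],[0,-2.5,0,0,1],[0,-2,0,0,1],[0,0,0,0,1]]
  ]
}}

```text
t: 13.27
tcp_pos: [488.1, -6.3, 226.9]
orientation: [-0.431, 0.426, -0.561, 0.564]
ft_force: [0.1, -0.5, 1.1]
gripper_width: 85.6
```

Emit:
{"name": "play_rows", "arguments": {
  "targets": [
    [[2,0,0,0,1],[4,0,0,0,1],[4,0,0,0,1],[4,0,0,0,1],[4,0,0,0,1],[4,0,0,0,1],[3,0,0,0,1],[1,0,0,0,1]]
  ]
}}

```text
t: 13.93
tcp_pos: [417.4, -263.2, 232.3]
orientation: [-0.436, 0.426, -0.557, 0.564]
ft_force: [-1.1, -0.1, -0.3]
gripper_width: 85.4
```

```bash
python3 go.py 491.7 -7 87.4;python3 - <<'E'
from h import *
for n in("scene","top"):
    f=grab_frame(n)["frame"][:,:,::-1]
    a=f[210:340,225:425] if n=="scene" else f[160:290,195:445]
    cv2.imwrite(f"pics/{n}6.png",cv2.resize(a,None,fx=4 if n=="scene" else 3.2,fy=4 if n=="scene" else 3.2,interpolation=cv2.INTER_CUBIC))
E
```

```text
t 13.93 tcp [ 417.4 -263.2  232.3] F [-1.1 -0.1 -0.3] w 85.4 jaw yaw -14.8 tilt [-0.005 -1.     0.016]
shift cm tool [-26.59  14.64   0.4 ] spin 0.4
```

View pics/scene6.png

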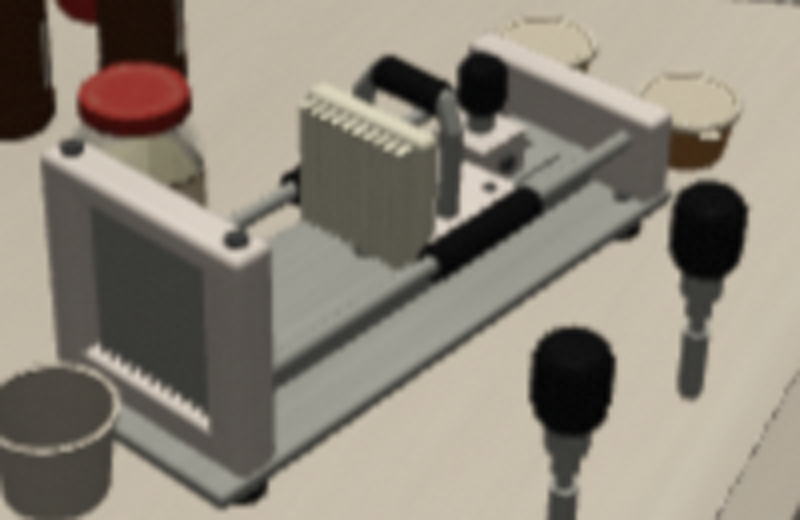

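View pics/top6.png

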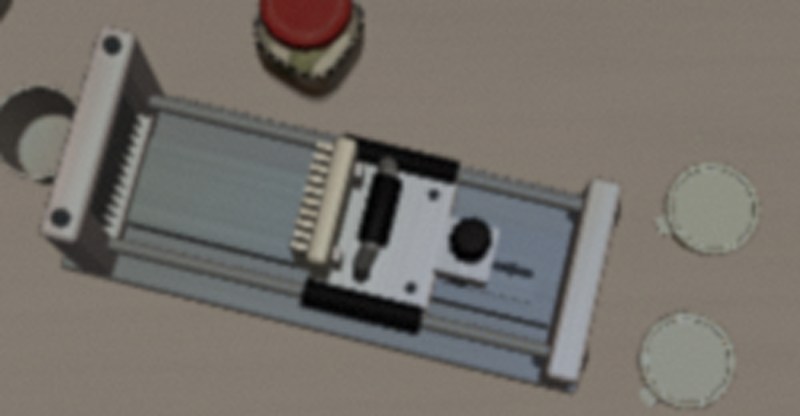

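The pin stands in the drawn-back boss: knob at (482,84) in the scene zoom and (470,239) in the top zoom. Jar, tubs and pot sit at their old pixels. I'll let the arm come to rest, check the pin height and hand in.

Emit:
{"name": "play_rows", "arguments": {
  "targets": [
    [[0,0,0,0,1],[0,0,0,0,1],[0,0,0,0,1],[0,0,0,0,1],[0,0,0,0,1],[0,0,0,0,1],[0,0,0,0,1],[0,0,0,0,1]]
  ]
}}

```text
t: 14.7
tcp_pos: [419.9, -256.3, 233.3]
orientation: [-0.439, 0.428, -0.556, 0.562]
ft_force: [-0.1, 1.0, -0.3]
gripper_width: 85.4
```

```bash
python3 - <<'E'
from h import *
ft=grab_frame("top"); fs=grab_frame("scene")
T=lambda u,v:(195+(u+.5)/3.2-.5,160+(v+.5)/3.2-.5)
S=lambda u,v:(225+(u+.5)/4-.5,210+(v+.5)/4-.5)
a=tri(ray(ft,*T(325,204)),ray(fs,*S(366,130)));b=tri(ray(ft,*T(470,239)),ray(fs,*S(483,62)))
print(np.round(a,1),np.round(b,1),np.linalg.norm((b-a)[:2]))
b=tri(ray(ft,*T(470,239)),ray(fs,*S(483,64)));print(np.round(b,1), np.round(onz(ft,*T(470,239),120),1))
print(get_obs()["dq"].round(4))
hand_in()
E
```

```text
[516.1  84.2 117.6] [491.7  -5.5 118.7] 92.90387773004022
[491.8  -5.6 117.3] [490.2  -5.7 120. ]
[ 0.0025  0.0003  0.0031  0.     -0.0003 -0.0009 -0.0001]
the job is handed in; nothing more can be done
```

I pulled the pin up about 20 mm, drew the pusher back by it to about 93 mm and eased it into the second hole. It met no sign of the plate. I then seated its shoulder on the boss, opened the gripper and backed the arm clear, and handed in at about 14.8 s.

What the last checks showed:
- **Pin seating:** the tool came back to its starting home height (87.3 against 87.4 mm). A light press of about 5 N gave no further descent.
- **Knob position:** from the two cameras, the knob is at its home height to within 1 mm, and 92.9 mm back from where it began.
- **Forces:** no reading I took showed more than about 5 N on the tool. These are readings at the end of each move, not continuous.
- **Bystanders:** the jar, tubs and pot showed no visible shift in the last pictures. I compared these by eye and did not measure them.

None of these checks failed or disagreed. The hand-in gave no verdict.

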